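Sort the leftover parts back into their stock bins

ROBOT

A 6-joint arm with a two-finger parallel gripper is mounted at the origin on the work surface. World frame = base frame: x ahead of the robot, y to its left, z up, the work surface at z = 0. Lengths are in mm, angles in rad, forces in N, time in s.
With the tool pointing down it reaches from about 275 to 1000 mm from the base axis. Payload 8.4 kg.
Tool frame: the origin (TCP) lies midway between the tips of the shut fingers; the grasp point (between the pads) lies 19 mm behind it; z points along the fingers, y is the line along which they close (so a half turn about z gives the same grasp; the last joint's range is limited). The gripper opens to 85 mm and grips with 20 to 120 N. Pads are 22 mm wide; open, the fingers measure 114 mm over their backs; the gripper's body (76 mm by 85 mm) begins 54 mm behind the grasp point. The pads swing forward as they close: fully open they stand 13 mm farther back than shut.
Start: joints at [-1.261, 0.353, 1.633, -0, 1.155, -0.002], TCP at [191.731, -594.867, 194.881] pointing down, gripper open.
Joint ranges: [-2.63, 2.63], [-0.92, 2.1], [0.06, 2.66], [-1.3, 4.44], [0, 2.69], [-3.02, 3.02]. Speed limits (rad/s): [2.22, 2.22, 2.79, 3.14, 3.14, 3.14].

INTERFACE

Orientations are given as [roll, pitch, yaw] about the fixed x, y, z axes, in that order (R = Rz(yaw) Ry(pitch) Rx(roll)).
In Python, from rig import r gives the robot as it stands.
- The arm moves only by the shell command python3 -m inch 'ROWS' [OPENING] [FORCE]. ROWS is JSON, a list that holds one entry, the list of rows, each a list of 6 numbers: the shift along the tool's x, y, z scaled (see below), then the turn, a rotation vector about the tool's x, y, z scaled (see below). In form: [[[tx, ty, tz, wx, wy, wz], ...]]. A call has 1 to 8 rows; each row is the pose to reach, as a shift and turn from the pose commanded when the call began, along the tool's axes at that moment, turning the shorter way round; what a row does not reach only later rows make up. The controller multiplies each number of a shift by 20 cm and each number of a turn by pi rad. A row lasts 1/12 s, in which the tool goes at most 41.7 mm and 7.16 degrees, less where a joint would pass 70% of its speed; a pose out of reach is approached as far as the arm can. A call with a number of a shift or a turn outside -1 to 1 is refused whole. A call with a gripper value outside its range is refused whole. OPENING is the gripper's target within -1 to 1 (fully open at 1, half-way at 0, shut at -1), set as the call begins (- or left out, the last holds). The fingers move at their own pace and stop on an object; FORCE is the grip in N (left out, the last holds). Time passes only in rows, so rows that repeat a pose let the fingers close. It gives the time, the measured TCP pose, the force, the opening and the grip force at its end, in the units of the state.
- r.sense(): the state, without advancing time (a new reading comes with each control period).
- r.grab_frame(name): name is "scene" or "top" or "wrist"; returns the picture (384x512x3 uint8, red, green, blue); there is no depth.
- r.camera_info(name): a dict with "K" (3x3 intrinsics, pixels), "rvec" (rotation vector, rad) and "tvec" (3), from world to camera coordinates, as OpenCV has them; the wrist camera has in their place "mount" (4x4, takes a point from camera to tool coordinates, whose origin is the TCP and whose axes are the flange's). Camera axes: x right, y down, z forward; pixel columns grow to the right and rows downward; lengths in mm; the calibration is good to about 2 mm. A picture is of the moment at which its call begins: read the wrist's pose just before it. camera_info takes no time and is no camera call.
- r.sign_off(): hands the job in; it is judged then, once.
The state is a dict: "clock": time; "qpos": joint angles; "qvel": joint speeds; "joint_efforts": joint torques, N m; "eef_pos": TCP position; "tcp_rot": TCP orientation; "contact_force": force on the tool from outside, world axes, zero at the start; "wrist_torque": the same for the moment, N m; "opening": opening from 0.0 (shut) to 1.0 (fully open); "grasp_force": force on a finger pad.
Only numpy, scipy, OpenCV 4.12 (cv2) and the standard library are available. Lean on these libraries where they do the work, as an engineer would, in place of code of your own. Each camera call takes 0.05 s, during which the arm holds its last target. There are 200 camera calls.

TASK

The soldering is done: put the five loose parts on the table back into stock, each in the bin that already holds its own kind (the two blue capacitors, the two copper-wound chokes, the one finned heat sink). Set each one down, not dropped, on the empty bin floor in front of the stock, the same way up as it stands now and not on top of anything. Leave the bins, the brass tip cleaner and the scissors where they are.

Things in the scene. Friction and masses are not known exactly. Their poses are not given: they have to be found in the camera images.
- cap_a: Snap-in capacitor: dark blue can, 30 mm across, 40 mm high, with a pale stripe down the side, standing on its can with two thin tin terminals 5 mm long on top (they are slight, grip the can). Origin: centre of its underside; z up. About 45 g. First of two alike.
- cap_b: Snap-in capacitor: dark blue can, 30 mm across, 40 mm high, with a pale stripe down the side, standing on its can with two thin tin terminals 5 mm long on top (they are slight, grip the can). Origin: centre of its underside; z up. About 45 g. Second of two alike.
- choke_a: Toroidal choke: copper-wound ring with black filled centre, 40 mm across, 18 mm thick, lying flat. Origin: centre of its underside; z up. About 75 g. First of two alike.
- choke_b: Toroidal choke: copper-wound ring with black filled centre, 40 mm across, 18 mm thick, lying flat. Origin: centre of its underside; z up. About 75 g. Second of two alike.
- heatsink: Heat sink: black finned block, 40 x 40 mm, 25 mm high, fins up, running along its y; can be gripped across either pair of sides. Origin: centre of its underside; z up. About 60 g.
- cap_bin: Loose grey bin, 170 (x) x 130 (y) mm, 0.6 kg; origin: centre of underside, z up; low front at -x, facing the robot. Floor and walls 3 mm thick; front 25, rear 45, sides 25 rising to 45 mm high. Fast along its rear: three blue capacitors, 45 mm tall. Empty floor: x -82 to +36, y -62 to +62 mm; two parts fit side by side at x -22, y -30 and +30.
- choke_bin: Loose grey bin, 170 (x) x 130 (y) mm, 0.6 kg; origin: centre of underside, z up; low front at -x, facing the robot. Floor and walls 3 mm thick; front 25, rear 45, sides 25 rising to 45 mm high. Fast along its rear: three copper-wound chokes, 18 mm tall. Empty floor: x -82 to +36, y -62 to +62 mm; two parts fit side by side at x -22, y -30 and +30.
- heatsink_bin: Loose grey bin, 170 (x) x 130 (y) mm, 0.6 kg; origin: centre of underside, z up; low front at -x, facing the robot. Floor and walls 3 mm thick; front 25, rear 45, sides 25 rising to 45 mm high. Fast along its rear: two black finned heat sinks, 25 mm tall. Empty floor: x -82 to +36, y -62 to +62 mm; two parts fit side by side at x -22, y -30 and +30.
- tip_cleaner: Bystander: soldering-tip cleaner, a brass pot with a domed top full of brass wool, 60 mm across, 51 mm high, standing among the loose parts. Origin: centre of its underside.
- scissors: Bystander: scissors with red and grey handles, lying flat, about 205 mm long (blades to +x, to 107 mm; handles to -x, to 98 mm), 100 mm over the handles, 12 mm high. Origin: on the table under the pivot.
Not all that is in view belongs to the job. What is shaped like the choke_bin but green is not meant.

How it is judged (in metres and radians):
At the end, for the whole second after the job is handed in: Both capacitors are in the capacitor bin, both chokes in the choke bin and the heat sink in the heat sink bin: each within the bin's walls, its underside at the bin floor (within 6 mm), upright as at the start (within 0.2 rad) and at rest; the bins stand level (within 0.1 rad) (x of cap_a in the frame of cap_bin between -0.083 and 0.083 m and y of cap_a in the frame of cap_bin between -0.063 and 0.063 m and z of cap_a in the frame of cap_bin between -0.002 and 0.009 m and angle between each of cap_a, cap_b, choke_a, choke_b, heatsink's own z axis and vertical below 0.2 rad and linear speed of each of cap_a, cap_b, choke_a, choke_b, heatsink below 0.02 m/s and angular speed of each of cap_a, cap_b, choke_a, choke_b, heatsink below 0.3 rad/s and x of cap_b in the frame of cap_bin between -0.083 and 0.083 m and y of cap_b in the frame of cap_bin between -0.063 and 0.063 m and z of cap_b in the frame of cap_bin between -0.002 and 0.009 m and x of choke_a in the frame of choke_bin between -0.083 and 0.083 m and y of choke_a in the frame of choke_bin between -0.063 and 0.063 m and z of choke_a in the frame of choke_bin between -0.002 and 0.009 m and x of choke_b in the frame of choke_bin between -0.083 and 0.083 m and y of choke_b in the frame of choke_bin between -0.063 and 0.063 m and z of choke_b in the frame of choke_bin between -0.002 and 0.009 m and x of heatsink in the frame of heatsink_bin between -0.083 and 0.083 m and y of heatsink in the frame of heatsink_bin between -0.063 and 0.063 m and z of heatsink in the frame of heatsink_bin between -0.002 and 0.009 m and angle between each of cap_bin, choke_bin, heatsink_bin's own z axis and vertical below 0.1 rad); the robot touches nothing.
It fails at once if a part is dropped: it falls free faster than 0.7 m/s (from about 25 mm or more) ((contact force between cap_a and anything else below 0.02 N and linear speed of cap_a above 0.7 m/s) or (contact force between cap_b and anything else below 0.02 N and linear speed of cap_b above 0.7 m/s) or (contact force between choke_a and anything else below 0.02 N and linear speed of choke_a above 0.7 m/s) or (contact force between choke_b and anything else below 0.02 N and linear speed of choke_b above 0.7 m/s) or (contact force between heatsink and anything else below 0.02 N and linear speed of heatsink above 0.7 m/s)).
It fails at once if the tip cleaner is shifted by more than 20 mm or tipped over (distance of tip_cleaner from where it was at the start of the episode above 0.02 m or angle between tip_cleaner's own z axis and vertical above 0.5 rad).
It fails at once if the scissors are shifted by more than 20 mm (distance of scissors from where it was at the start of the episode above 0.02 m).
It fails at once if a bin is shifted by more than 40 mm (distance of any of cap_bin, choke_bin, heatsink_bin from where it was at the start of the episode above 0.04 m).
It also fails if it takes over 128 s, if anything falls off the work surface, if the arm or the gripper's body presses on something with over 40 N, if the wrist force passes 120 N, or if a joint passes its speed limit or range.

## Working session

There is one attempt and no reset: what is moved stays moved. The work goes in short steps, Python scripts to look and compute and a shell command to move; the robot and the scene stay as the last step left them, time stands still between calls to the robot, and variables do not carry over. Pictures are saved under pics/ and viewed, at most 14 in all, crops included, and the job is handed in when it is done.

```bash
mkdir -p pics; python3 - <<'E'
from rig import r
import cv2
print(r.sense())
for n in("top","scene"):
    print(n,r.camera_info(n)); cv2.imwrite(f"pics/{n}0.png",r.grab_frame(n)[:,:,::-1])
print(r.camera_info("wrist"))
E
ls
```

```text
{'clock': 0.0, 'qpos': array([-1.26137028e+00,  3.53661964e-01,  1.63415147e+00, -4.25000392e-05,
        1.15519191e+00, -2.38899401e-03]), 'qvel': array([ 0.00068679,  0.00086063,  0.00063889,  0.00092164, -0.00133506,
        0.00057671]), 'joint_efforts': array([ 3.41566854e-03, -6.05249119e+01, -3.42060971e+01,  2.18900877e-04,
        9.46690910e-03, -1.43083378e-05]), 'eef_pos': array([ 191.57093255, -594.35322404,  194.14567148]), 'tcp_rot': array([-3.14017987e+00,  3.54828171e-05,  3.11832250e-01]), 'contact_force': array([-0.52532515,  0.44557082,  0.36489308]), 'wrist_torque': array([-0.004691  , -0.006944  , -0.01416898]), 'grasp_force': 0.0, 'opening': 0.9997916831936485}
top {'K': array([[423.33741827,   0.        , 257.4305149 ],
       [  0.        , 423.33741827, 197.47813263],
       [  0.        ,   0.        ,   1.        ]]), 'rvec': array([ 2.15842076, -2.16479693,  0.1727071 ]), 'tvec': array([  73.70669551,  410.33692891, 1333.6536    ])}
scene {'K': array([[383.3272159 ,   0.        , 255.76221435],
       [  0.        , 383.3272159 , 193.0341492 ],
       [  0.        ,   0.        ,   1.        ]]), 'rvec': array([ 2.2824742,  0.5986437, -0.2607364]), 'tvec': array([-379.03022167,  -56.57932493, 1105.46576995])}
{'K': array([[315.89060446,   0.        , 251.82830667],
       [  0.        , 315.89060446, 185.64315428],
       [  0.        ,   0.        ,   1.        ]]), 'mount': array([[-8.81880206e-04, -9.58837494e-01, -2.83954014e-01,
         7.23541904e+01],
       [ 9.99999442e-01, -1.01075937e-03,  3.07353516e-04,
        -1.34409008e+00],
       [-5.81711255e-04, -2.83953584e-01,  9.58837851e-01,
        -1.79544740e+02],
       [ 0.00000000e+00,  0.00000000e+00,  0.00000000e+00,
         1.00000000e+00]])}
pics
```

View pics/top0.png

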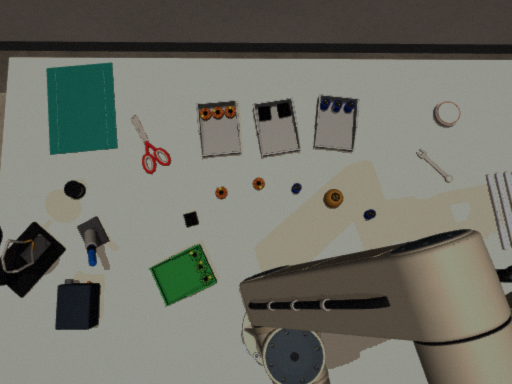

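View pics/scene0.png

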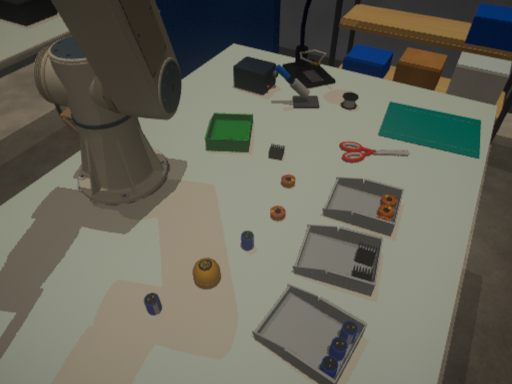

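The top view (image up = +x, left = +y) shows chokes at (221,193) and (259,184), caps at (297,188) and (370,214), and the heat sink at (191,219). The tip cleaner is at (334,198). The bins are choke (219,130), heatsink (276,128) and cap (337,124). The scene view agrees. The green tray is a decoy.

```bash
cat > h.py <<'E'
import cv2, numpy as np
from scipy.spatial.transform import Rotation as R
def cam(r,n):
    c=r.camera_info(n)
    if n!="wrist":
        Rc=cv2.Rodrigues(c["rvec"])[0]; return c["K"],Rc.T,-Rc.T@c["tvec"]
    s=r.sense(); T=R.from_euler("xyz",s["tcp_rot"]).as_matrix(); M=c["mount"]
    return c["K"],T@M[:3,:3],s["eef_pos"]+T@M[:3,3]
def onplane(c,uv,z):
    K,W,o=c; d=(W@np.linalg.inv(K)@np.c_[np.atleast_2d(uv),np.ones(len(np.atleast_2d(uv)))].T).T
    return o+d*((z-o[2])/d[:,2])[:,None]
def blobs(m,lo=20,hi=1e5):
    n,l,s,c=cv2.connectedComponentsWithStats(m.astype(np.uint8))
    return [(c[i],s[i],l==i) for i in range(1,n) if lo<s[i][4]<hi]
def masks(im):
    h=cv2.cvtColor(im,cv2.COLOR_RGB2HSV).astype(int); H,S,V=h[...,0],h[...,1],h[...,2]
    return {"blue":(H>108)&(H<130)&(S>120)&(V<190),"copper":(H<18)&(S>120)&(V>90),"dark":(V<50),"bin":(S<50)&(V>90)&(V<185)}
E
python3 - <<'E'
from h import *
from rig import r
im=cv2.cvtColor(cv2.imread("pics/top0.png"),cv2.COLOR_BGR2RGB); c=cam(r,"top"); print("cam",c[2])
M=masks(im)
for k,z in(("blue",20),("copper",9),("dark",12)):
    for p,s,m in blobs(M[k],15,400):
        if 60<p[1]<235 and 140<p[0]<400: print(k,p.round(1),s[2:],onplane(c,p,z).round()[0][:2])
for p,s,m in blobs(M["bin"],600,5000):
    if p[1]<170: print("bin",p.round(1),s, cv2.minAreaRect(np.argwhere(m)[:,::-1].astype(np.float32)), onplane(c,p,3).round()[0][:2])
big=cv2.resize(im[85:240,170:390],None,fx=3.6,fy=3.6,interpolation=cv2.INTER_CUBIC); cv2.imwrite("pics/c0.png",big[:,:,::-1])
E
```

```text
cam [ 225.87133654  104.4513676  1374.95928962]
blue [323.7 105.3] [ 9 12 46] [ 722. -151.]
blue [335.9 106.9] [ 8 12 37] [ 717. -192.]
blue [347.4 107.5] [ 9 12 46] [ 715. -230.]
blue [294.6 190.3] [ 8  6 20] [435. -49.]
blue [366.9 215. ] [ 6  9 28] [ 354. -281.]
copper [223.8 111.4] [ 24  12 130] [704. 183.]
copper [205.1 112.8] [11 11 67] [699. 246.]
copper [154.  157.2] [ 29  33 308] [547. 411.]
copper [258.1 182.5] [12 11 69] [463.  70.]
copper [220.9 192.5] [12 11 70] [430. 191.]
copper [334.8 196.8] [ 15  16 118] [ 415. -181.]
dark [339.9 106.4] [ 37  48 358] [ 721. -207.]
dark [216.2 104.6] [ 37   6 111] [726. 209.]
dark [296.6 187. ] [ 8  7 41] [447. -56.]
dark [334.4 196.2] [ 8  8 30] [ 417. -179.]
dark [369.1 214. ] [11  9 69] [ 358. -291.]
dark [190.7 218.8] [ 14  15 152] [344. 287.]
```

View pics/c0.png

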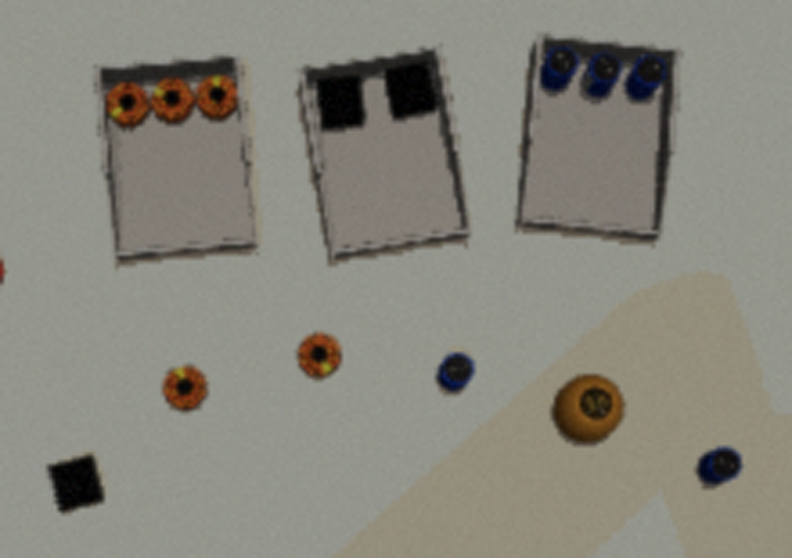

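```bash
python3 - <<'E'
from h import *
from rig import r
c=cam(r,"top")
F={"choke":[(118,262),(256,250)],"heatsink":[(332,260),(467,238)],"cap":[(518,230),(656,242)]}
for k,v in F.items():
    P=onplane(c,np.array(v)/3.6+[170-.36,85-.36],25)[:,:2]; d=P[0]-P[1]; yaw=np.arctan2(-d[0],d[1])
    ex=np.array([np.cos(yaw),np.sin(yaw)]); ey=np.array([-ex[1],ex[0]]); ctr=P.mean(0)+85*ex
    print(k,"width",np.linalg.norm(d).round(),"yaw",yaw.round(3),"ctr",ctr.round(), [ (ctr-22*ex+s*30*ey).round() for s in(1,-1)],"mid",(ctr-22*ex).round())
im=cv2.cvtColor(cv2.imread("pics/top0.png"),cv2.COLOR_BGR2RGB)
for p,s,m in blobs(masks(im)["dark"],100,400):
    if p[1]>210 and p[0]<210: print(cv2.minAreaRect(onplane(c,np.argwhere(m)[:,::-1],25)[:,:2].astype(np.float32)))
print(onplane(c,[(297,188),(370,214.5)],22).round())
E
python3 -m inch '[[[0,0,0,0,0,-0.04],[0,0,0,0,0,-0.08],[0,0,0,0,0,-0.12],[0,0,0,0,0,-0.16],[0,0,0,0,0,-0.2],[0,0,0,0,0,-0.24],[0,0,0,0,0,-0.28],[0,0,0,0,0,-0.32]]]'
```

```text
choke width 125.0 yaw 0.09 ctr [633. 196.] [array([608., 224.]), array([614., 164.])] mid [611. 194.]
heatsink width 125.0 yaw 0.166 ctr [639.  10.] [array([612.,  36.]), array([622., -23.])] mid [617.   6.]
cap width 127.0 yaw -0.087 ctr [ 652. -183.] [array([ 633., -151.]), array([ 627., -211.])] mid [ 630. -181.]
((342.303466796875, 285.7354431152344), (40.5076904296875, 37.607574462890625), 14.754256248474121)
((297.7113037109375, 590.8472900390625), (85.95552825927734, 64.73731994628906), 30.330224990844727)
[[ 442.  -56.   22.]
 [ 355. -291.   22.]]
clock: 0.77
eef_pos: [191.6, -594.5, 194.4]
tcp_rot: [-3.141, -0.001, 1.318]
contact_force: [0.5, -0.3, 0.3]
opening: 1.003
grasp_force: 0.0
```

```bash
cat >> h.py <<'E'
def go(r,x,y,z,yaw):
    s=r.sense(); T=R.from_euler("xyz",s["tcp_rot"]); G=R.from_euler("xyz",[np.pi,0,yaw])
    print("row",(T.inv().apply(np.array([x,y,z])-s["eef_pos"])/200).round(3),((T.inv()*G).as_rotvec()/np.pi).round(3))
E
python3 -c "
from h import *; from rig import r
go(r,355,-291,150,1.484)"
```

```text
row [1.674 0.411 0.223] [-0.    -0.    -0.053]
```

```bash
python3 -m inch '[[[0.2,0.05,0,0,0,0],[0.4,0.1,0,0,0,0],[0.6,0.15,0,0,0,0],[0.8,0.2,0,0,0,0],[1,0.245,0,0,0,0]]]' >/dev/null; python3 -m inch '[[[0.2,0.05,0.06,0,0,-0.02],[0.4,0.1,0.12,0,0,-0.053],[0.55,0.14,0.2,0,0,-0.053],[0.674,0.166,0.223,0,0,-0.053],[0.674,0.166,0.223,0,0,-0.053],[0.674,0.166,0.223,0,0,-0.053],[0.674,0.166,0.223,0,0,-0.053]]]'
python3 - <<'E'
from h import *; from rig import r
c=cam(r,"wrist"); im=r.grab_frame("wrist"); cv2.imwrite("pics/w1.png",im[:,:,::-1])
for p,s,m in blobs(masks(im)["blue"]|masks(im)["dark"],150): print(p.round(),s,onplane(c,p,20).round(1),m.sum())
E
```

```text
clock: 1.77
eef_pos: [357.0, -292.7, 150.5]
tcp_rot: [3.141, 0.0, 1.479]
contact_force: [0.8, -1.0, 0.2]
opening: 0.999
grasp_force: 0.0
[473.  70.] [460   0  34  96 615] [[ 568.4 -218.8   20. ]] 615
[305.  25.] [288   6  35  39 535] [[ 415.9 -167.1   20. ]] 535
[252. 165.] [238 147  30  36 854] [[ 357.4 -289.2   20. ]] 854
[255. 335.] [    0   240   512   144 38939] [[ 342.  -496.8   20. ]] 38939
```

View pics/w1.png

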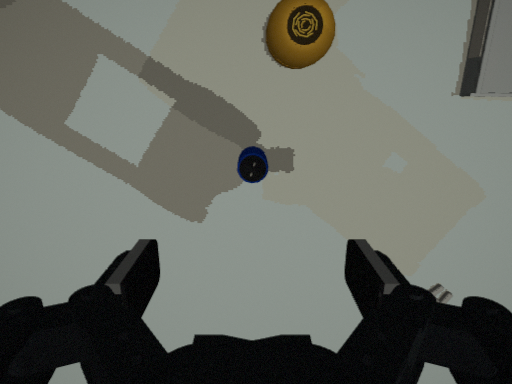

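The wrist view shows the cap at (252,165) between the fingers, and the tip cleaner clear at (300,30). The cap measures (357,-290), which agrees with the top view.

```bash
python3 -m inch '[[[0.012,0,0.15,0,0,0],[0.012,0,0.3,0,0,0],[0.012,0,0.45,0,0,0],[0.012,0,0.6,0,0,0],[0.012,0,0.7,0,0,0],[0.012,0,0.72,0,0,0],[0.012,0,0.72,0,0,0]]]' 1 40; python3 -m inch '[[[0,0,0,0,0,0],[0,0,0,0,0,0],[0,0,0,0,0,0],[0,0,0,0,0,0],[0,0,0,0,0,0],[0,0,0,0,0,0],[0,0,0,0,0,0],[0,0,0,0,0,0]]]' -1 40; python3 -c "
from h import *; from rig import r
go(r,630,-211,110,1.484)"
```

```text
clock: 2.4
eef_pos: [356.1, -290.2, 5.4]
tcp_rot: [-3.139, -0.001, 1.477]
contact_force: [-0.7, 0.3, -0.4]
opening: 1.001
grasp_force: 0.0
clock: 3.07
eef_pos: [357.2, -289.9, 6.4]
tcp_rot: [3.141, 0.0, 1.478]
contact_force: [0.6, 0.6, -0.4]
opening: -0.002
grasp_force: 0.0
row [ 0.519  1.322 -0.518] [ 0.     0.    -0.002]
```

```bash
python3 - <<'E'
from h import *; from rig import r
im=r.grab_frame("wrist"); cv2.imwrite("pics/w2.png",im[:,:,::-1])
print(r.sense()["opening"],r.sense()["grasp_force"])
E
```

```text
0.0006338483653359112 0.0
```

View pics/w2.png

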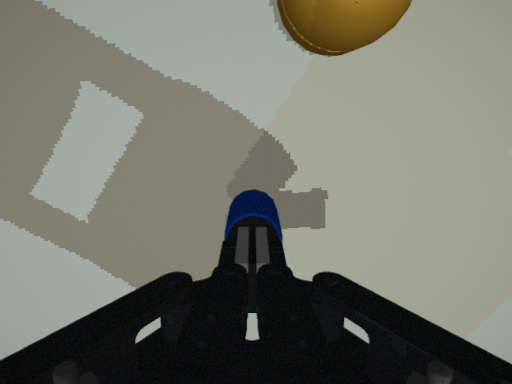

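Picture w2 shows the fingers shut with the blue can just beyond them at (252,210). It was missed, or squeezed out towards +y. I'll measure how far.

```bash
python3 - <<'E'
from h import *; from rig import r
c=cam(r,"wrist"); print("cam",c[2])
im=cv2.cvtColor(cv2.imread("pics/w2.png"),cv2.COLOR_BGR2RGB)
for p,s,m in blobs(masks(im)["blue"],150):
    print(p,s)
    v,u=np.nonzero(m); 
    print("far base edge z0",onplane(c,[(252,v.min())],0).round(1),"top rim z40",onplane(c,[(252,m[:,252].nonzero()[0].max())],40).round(1))
    print("sides", [(row,u[v==row].min(),u[v==row].max(), ) for row in (200,210,220,230)])
E
python3 -m inch '[[[0,0,-0.2,0,0,0],[0,0,-0.4,0,0,0],[0,0,-0.6,0,0,0],[0,0,-0.72,0,0,0],[0,0,-0.72,0,0,0],[0,0,-0.72,0,0,0],[0,0,-0.72,0,0,0]]]' 1
python3 - <<'E'
from h import *; from rig import r
c=cam(r,"wrist"); print("cam",c[2]);im=r.grab_frame("wrist"); cv2.imwrite("pics/w3.png",im[:,:,::-1])
M=masks(im)
for p,s,m in blobs(M["blue"]|M["dark"],150): print(p.round(),s,onplane(c,p,20).round(1))
t=cam(r,"top"); im=r.grab_frame("top"); cv2.imwrite("pics/t3.png",im[:,:,::-1])
E
```

```text
cam [ 363.4392519 -216.5156165  185.8905664]
[252.78149466 210.06049822] [ 225  190   57   52 1405]
far base edge z0 [[ 358.3 -274.3    0. ]] top rim z40 [[ 358.1 -275.3   40. ]]
sides [(200, np.int64(234), np.int64(272)), (210, np.int64(230), np.int64(276)), (220, np.int64(228), np.int64(278)), (230, np.int64(226), np.int64(280))]
clock: 3.7
eef_pos: [356.7, -289.5, 149.7]
tcp_rot: [-3.141, -0.0, 1.478]
contact_force: [1.0, 0.4, -0.6]
opening: 0.977
grasp_force: 0.0
cam [ 363.10031247 -216.26981553  329.32468464]
[473.  73.] [461   0  34  99 606] [[ 568.5 -218.3   20. ]]
[306.  29.] [289  10  34  39 529] [[ 416.2 -167.6   20. ]]
[253. 168.] [238 150  31  37 860] [[ 357.4 -289.2   20. ]]
[255. 335.] [    0   239   512   145 39272] [[ 341.5 -492.    20. ]]
```

View pics/w3.png

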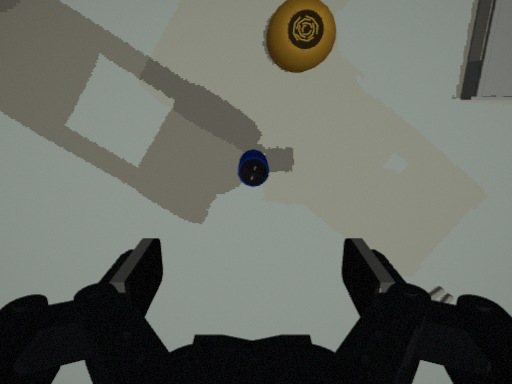

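```bash
python3 - <<'E'
import cv2
im=cv2.imread("pics/w2.png")[170:320,170:340]; cv2.imwrite("pics/c2.png",cv2.resize(cv2.convertScaleAbs(im,alpha=1.8,beta=20),None,fx=3.8,fy=3.8,interpolation=cv2.INTER_CUBIC))
E
```

```text
(no output)
```

View pics/c2.png

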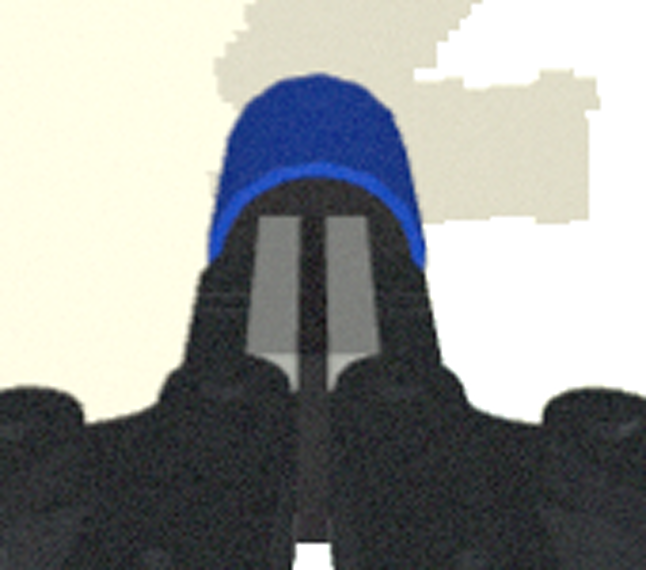

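In w2 the shut fingers lie over the can's black top, and the open tips in w3 project about 50 mm behind the stated TCP. So the real tips may sit about 40 mm higher than the reported TCP. I'll check by shutting the fingers in free air.

```bash
python3 -m inch '[[[0,0,0,0,0,0],[0,0,0,0,0,0],[0,0,0,0,0,0],[0,0,0,0,0,0],[0,0,0,0,0,0],[0,0,0,0,0,0],[0,0,0,0,0,0],[0,0,0,0,0,0]]]' -1 40
python3 - <<'E'
from h import *; from rig import r
im=r.grab_frame("wrist"); s=r.grab_frame("scene"); cv2.imwrite("pics/w4.png",im[:,:,::-1]);cv2.imwrite("pics/s4.png",s[:,:,::-1])
a=cv2.resize(im[120:300,170:340],(544,576)); b=cv2.resize(s[200:340,100:220],(494,576))[:,:256]
cv2.imwrite("pics/c4.png",np.hstack([a,b])[:,:,::-1])
K,W,o=cam(r,"scene")
for h in(0,41): 
    q=W.T@(r.sense()["eef_pos"]+[0,0,h]-o); print("scene px tcp+",h,(K@q/q[2])[:2])
E
```

```text
clock: 4.47
eef_pos: [357.2, -289.9, 150.3]
tcp_rot: [3.142, 0.0, 1.478]
contact_force: [0.2, 0.1, -0.5]
opening: -0.001
grasp_force: 0.0
scene px tcp+ 0 [138.38656047 267.39092543]
scene px tcp+ 41 [133.17311811 253.68414332]
```

View pics/s4.png

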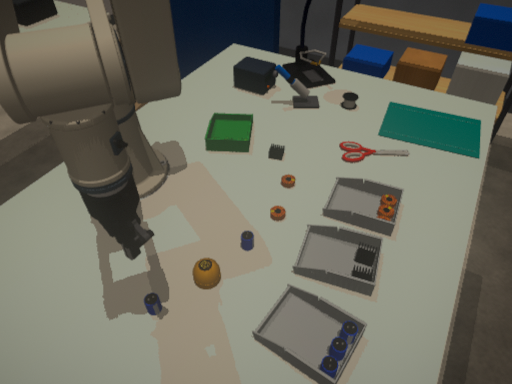

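View pics/c4.png

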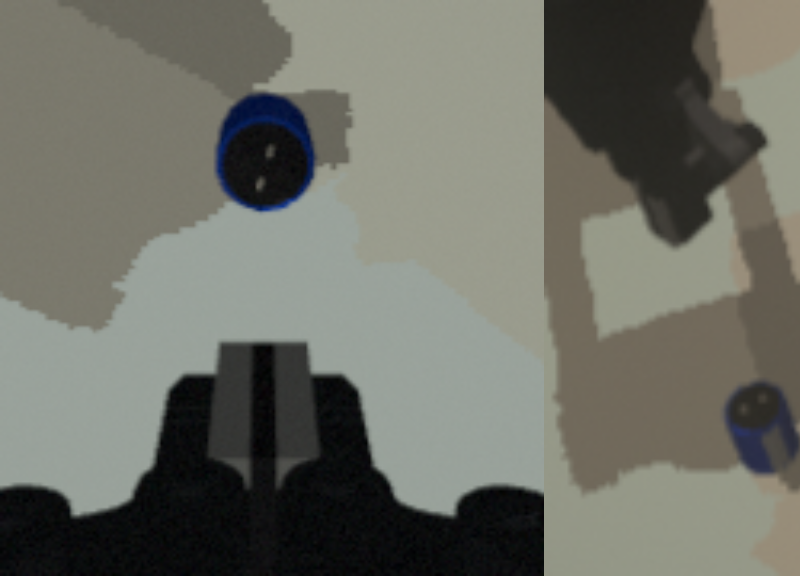

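The free-air crop shows the shut tips at row 227 with nothing hiding them. The scene view puts them at (133,259). Both mean the real tips are about 41 mm above the reported TCP, so I'll grasp that much lower and watch the force.

```bash
python3 -m inch '[[[0,0,0,0,0,0],[0,0,0,0,0,0],[0,0,0,0,0,0],[0,0,0.1,0,0,0],[0,0,0.25,0,0,0],[0,0,0.4,0,0,0],[0,0,0.55,0,0,0],[0,0,0.65,0,0,0]]]' 1 40;  python3 -m inch '[[[0,0,0.05,0,0,0],[0,0,0.1,0,0,0],[0,0,0.15,0,0,0],[0,0,0.2,0,0,0],[0,0,0.25,0,0,0],[0,0,0.265,0,0,0],[0,0,0.265,0,0,0]]]'; python3 -m inch '[[[0,0,0,0,0,0],[0,0,0,0,0,0],[0,0,0,0,0,0],[0,0,0,0,0,0],[0,0,0,0,0,0],[0,0,0,0,0,0],[0,0,0,0,0,0],[0,0,0,0,0,0]]]' -1 40; python3 -c "
from h import *; from rig import r
go(r,630,-211,90,1.484)"
```

```text
clock: 5.23
eef_pos: [356.3, -289.2, 18.2]
tcp_rot: [-3.14, -0.001, 1.478]
contact_force: [0.6, -0.2, 0.8]
opening: 1.001
grasp_force: 0.0
clock: 5.82
eef_pos: [356.8, -289.6, -33.3]
tcp_rot: [-3.141, -0.001, 1.478]
contact_force: [-1.0, -0.9, 1.2]
opening: 1.003
grasp_force: 0.0
clock: 6.48
eef_pos: [357.4, -290.1, -32.2]
tcp_rot: [3.141, 0.0, 1.478]
contact_force: [-0.9, 0.4, 5.6]
opening: 0.337
grasp_force: 39.1
row [ 0.519  1.321 -0.611] [ 0.     0.    -0.002]
```

```bash
python3 -m inch '[[[0,0,-0.05,0,0,0],[0,0,-0.15,0,0,0],[0,0,-0.3,0,0,0],[0,0,-0.42,0,0,0],[0,0,-0.5,0,0,0],[0,0,-0.5,0,0,0]]]'; python3 -m inch '[[[0.04,0.1,0,0,0,0],[0.1,0.25,0,0,0,0],[0.16,0.4,0,0,0,0],[0.22,0.55,0,0,0,0],[0.28,0.7,0,0,0,0],[0.32,0.82,0,0,0,0],[0.36,0.92,0,0,0,0],[0.36,0.92,0,0,0,0]]]'; python3 -m inch '[[[0.06,0.15,0,0,0,0],[0.12,0.3,0,0,0,0],[0.159,0.401,0,0,0,0],[0.159,0.401,0,0,0,0],[0.159,0.401,0,0,0,0],[0.159,0.401,0,0,0,0],[0.159,0.401,0,0,0,0]]]'; python3 - <<'E'
from h import *; from rig import r
go(r,630,-211,-29,1.484)
c=cam(r,"wrist"); im=r.grab_frame("wrist"); cv2.imwrite("pics/w5.png",im[:,:,::-1])
t=cam(r,"top"); cv2.imwrite("pics/t5.png",r.grab_frame("top")[:,:,::-1])
E
```

```text
clock: 6.98
eef_pos: [359.0, -291.4, 71.0]
tcp_rot: [3.137, 0.003, 1.478]
contact_force: [1.1, -1.5, 0.2]
opening: 0.342
grasp_force: 39.5
clock: 7.65
eef_pos: [550.7, -234.2, 67.0]
tcp_rot: [3.139, 0.0, 1.48]
contact_force: [0.4, -0.3, -0.0]
opening: 0.341
grasp_force: 39.7
clock: 8.23
eef_pos: [628.1, -211.2, 66.8]
tcp_rot: [-3.14, -0.0, 1.478]
contact_force: [-0.5, 0.1, -0.9]
opening: 0.339
grasp_force: 39.8
row [0.002 0.01  0.479] [-0.001 -0.    -0.002]
```

View pics/w5.png

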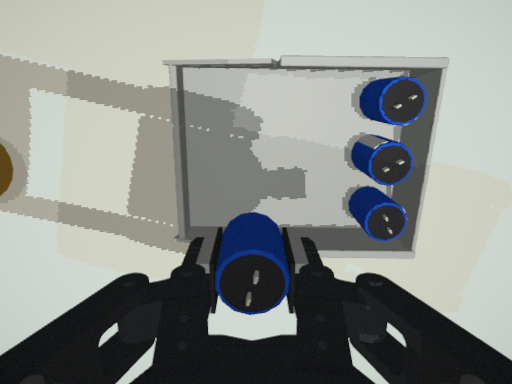

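The wrist view shows the cap upright in the grip. The cap bin's rim corners are at (165,62), (177,240), (447,60) and (413,257). I'll check the bin pose from these.

```bash
python3 - <<'E'
from h import *; from rig import r
c=cam(r,"wrist")
P=np.vstack([onplane(c,[(165,62),(177,240)],25),onplane(c,[(447,60),(413,257)],45)])[:,:2]; print(P.round())
d=(P[2]+P[3]-P[0]-P[1])/2; e=(P[0]+P[2]-P[1]-P[3])/2; yaw=np.arctan2(d[1],d[0]); print(np.linalg.norm(d),np.linalg.norm(e),yaw,np.arctan2(-e[0],e[1]),"ctr",P.mean(0))
ex=np.array([np.cos(yaw),np.sin(yaw)]);ey=np.array([-ex[1],ex[0]])
for s in(-30,30):print(P.mean(0)-22*ex+s*ey)
E
```

```text
[[ 580. -114.]
 [ 567. -242.]
 [ 753. -131.]
 [ 739. -261.]]
173.07757509239923 129.82861533814597 -0.10586348194377541 -0.10183605240221485 ctr [ 659.73576098 -187.03894042]
[ 634.68894806 -214.54634237]
[ 641.02889942 -154.8822408 ]
```

```bash
python3 -m inch '[[[-0.01,0.025,0.12,0,0,0],[-0.01,0.025,0.24,0,0,0],[-0.01,0.025,0.35,0,0,0],[-0.01,0.025,0.42,0,0,0],[-0.01,0.025,0.45,0,0,0],[-0.01,0.025,0.47,0,0,0],[-0.01,0.025,0.479,0,0,0],[-0.01,0.025,0.479,0,0,0]]]'; python3 -m inch '[[[0,0,0.003,0,0,0],[0,0,0.003,0,0,0],[0,0,0.003,0,0,0]]]'; python3 -m inch '[[[0,0,0,0,0,0],[0,0,0,0,0,0],[0,0,-0.01,0,0,0],[0,0,-0.05,0,0,0],[0,0,-0.2,0,0,0],[0,0,-0.4,0,0,0],[0,0,-0.6,0,0,0],[0,0,-0.6,0,0,0]]]' 0.3; python3 -c "
from h import *; from rig import r
go(r,441,-56,90,1.466)"
```

```text
clock: 9.0
eef_pos: [635.1, -213.7, -27.9]
tcp_rot: [3.141, 0.0, 1.478]
contact_force: [-0.1, -0.3, -0.2]
opening: 0.335
grasp_force: 39.8
clock: 9.25
eef_pos: [635.1, -213.5, -28.3]
tcp_rot: [3.14, 0.0, 1.478]
contact_force: [0.2, -0.9, -0.6]
opening: 0.342
grasp_force: 39.8
clock: 9.92
eef_pos: [639.6, -215.1, 100.0]
tcp_rot: [3.13, 0.003, 1.478]
contact_force: [1.9, 0.2, 0.9]
opening: 0.651
grasp_force: 0.0
row [ 0.7   -1.063  0.035] [0.004 0.001 0.004]
```

```bash
python3 -m inch '[[[0.1,-0.15,0,0,0,0],[0.2,-0.3,0,0,0,0],[0.3,-0.45,0,0,0,0],[0.4,-0.6,0,0,0,0],[0.5,-0.75,0,0,0,0],[0.6,-0.9,0,0,0,0],[0.66,-0.98,0,0,0,0],[0.7,-1,0,0,0,0]]]' 1 >/dev/null;  python3 -m inch '[[[0,-0.04,0,0,0,0],[0,-0.04,0,0,0,0],[0,-0.04,0,0,0,0],[0,-0.04,0,0,0,0],[0,-0.04,0,0,0,0]]]'
cat >> h.py <<'E'
def look(r,key,z,lo=200):
    c=cam(r,"wrist"); im=r.grab_frame("wrist"); M=masks(im); m0=M["blue"]|M["dark"] if key=="blue" else M[key]
    for p,s,m in blobs(m0,lo,8000):
        q=np.argwhere(m)[:,::-1]; print(p.round(),s,onplane(c,p,z)[0].round(1),[np.round(a,1) for a in cv2.minAreaRect(onplane(c,q,z)[:,:2].astype(np.float32))])
    return im
E
python3 - <<'E'
from h import *; from rig import r
im=look(r,"blue",20); cv2.imwrite("pics/w6.png",im[:,:,::-1]); print(r.sense()["eef_pos"])
E
```

```text
clock: 11.0
eef_pos: [441.4, -55.4, 90.9]
tcp_rot: [3.141, 0.0, 1.478]
contact_force: [0.6, 0.3, 0.3]
opening: 0.999
grasp_force: 0.0
[262.  14.] [252   2  21  24 375] [460.3  70.2  20. ] [array([460.3,  70.1]), array([14.3, 14.3]), np.float64(36.4)]
[254. 182.] [ 236  159   37   46 1334] [442.7 -53.3  20. ] [array([443. , -53.2]), array([38.5, 29.9]), np.float64(84.6)]
[414. 249.] [407 226  15  43 341] [ 577.2 -127.1   20. ] [array([ 577.7, -126.1]), array([40.8, 11. ]), np.float64(84.2)]
[441.14623293 -55.31505665  90.836667  ]
```

```bash
python3 -m inch '[[[0.011,0.008,0.1,0,0,0],[0.011,0.008,0.22,0,0,0],[0.011,0.008,0.34,0,0,0],[0.011,0.008,0.45,0,0,0],[0.011,0.008,0.55,0,0,0],[0.011,0.008,0.6,0,0,0],[0.011,0.008,0.62,0,0,0],[0.011,0.008,0.62,0,0,0]]]';  python3 -m inch '[[[0,0,0,0,0,0],[0,0,0,0,0,0],[0,0,0,0,0,0],[0,0,0,0,0,0],[0,0,0,0,0,0],[0,0,0,0,0,0],[0,0,0,0,0,0],[0,0,0,0,0,0]]]' -1 40; python3 -m inch '[[[0,0,-0.05,0,0,0],[0,0,-0.15,0,0,0],[0,0,-0.3,0,0,0],[0,0,-0.42,0,0,0],[0,0,-0.5,0,0,0],[0,0,-0.5,0,0,0],[0,0,-0.5,0,0,0]]]';  python3 -c "
from h import *; from rig import r
go(r,641,-154,-29,1.478)"
```

```text
clock: 11.72
eef_pos: [441.9, -52.9, -33.7]
tcp_rot: [-3.14, -0.0, 1.478]
contact_force: [-0.4, 0.2, -0.0]
opening: 1.0
grasp_force: 0.0
clock: 12.38
eef_pos: [442.8, -52.8, -32.3]
tcp_rot: [3.14, 0.0, 1.478]
contact_force: [-1.2, -0.8, 8.4]
opening: 0.333
grasp_force: 38.8
clock: 12.97
eef_pos: [443.0, -52.8, 68.0]
tcp_rot: [3.139, 0.0, 1.478]
contact_force: [-0.7, 0.4, -1.0]
opening: 0.337
grasp_force: 39.5
row [-0.412  1.031  0.488] [0.001 0.    0.   ]
```

```bash
python3 -m inch '[[[-0.05,0.12,0,0,0,0],[-0.11,0.28,0,0,0,0],[-0.17,0.44,0,0,0,0],[-0.24,0.6,0,0,0,0],[-0.3,0.75,0,0,0,0],[-0.35,0.88,0,0,0,0],[-0.39,0.97,0,0,0,0],[-0.4,1,0,0,0,0]]]'; python3 -m inch '[[[-0.012,0.031,0,0,0,0],[-0.012,0.031,0,0,0,0],[-0.012,0.031,0.08,0,0,0],[-0.012,0.031,0.2,0,0,0],[-0.012,0.031,0.32,0,0,0],[-0.012,0.031,0.42,0,0,0],[-0.012,0.031,0.47,0,0,0],[-0.012,0.031,0.487,0,0,0]]]'; python3 -m inch '[[[0,0,0.003,0,0,0],[0,0,0.003,0,0,0],[0,0,0.003,0,0,0],[0,0,0.003,0,0,0]]]'; python3 -m inch '[[[0,0,0,0,0,0],[0,0,0,0,0,0],[0,0,-0.01,0,0,0],[0,0,-0.05,0,0,0],[0,0,-0.2,0,0,0],[0,0,-0.4,0,0,0],[0,0,-0.6,0,0,0],[0,0,-0.6,0,0,0]]]' 0.3; python3 -c "
from h import *; from rig import r
go(r,463,70,90,1.657)"
```

```text
clock: 13.63
eef_pos: [635.7, -152.2, 65.2]
tcp_rot: [-3.141, 0.0, 1.478]
contact_force: [1.0, 0.3, -0.2]
opening: 0.339
grasp_force: 39.6
clock: 14.3
eef_pos: [637.0, -152.7, -30.9]
tcp_rot: [-3.136, -0.001, 1.479]
contact_force: [-16.4, 3.3, 39.6]
opening: 0.341
grasp_force: 45.1
clock: 14.63
eef_pos: [639.5, -153.5, -30.6]
tcp_rot: [-3.141, -0.0, 1.478]
contact_force: [-1.2, 2.2, 3.8]
opening: 0.339
grasp_force: 41.9
clock: 15.3
eef_pos: [645.1, -155.1, 97.8]
tcp_rot: [3.13, 0.002, 1.478]
contact_force: [2.0, 0.2, 1.2]
opening: 0.649
grasp_force: 0.0
row [ 1.037 -1.011  0.025] [ 0.004  0.001 -0.057]
```

```bash
python3 -m inch '[[[0.1,-0.1,0,0,0,0],[0.2,-0.2,0,0,0,0],[0.35,-0.35,0,0,0,0],[0.5,-0.5,0,0,0,0],[0.65,-0.65,0,0,0,0],[0.8,-0.79,0,0,0,0],[0.92,-0.91,0,0,0,0],[1,-0.98,0,0,0,0]]]' 1 >/dev/null;  python3 -m inch '[[[0.035,-0.03,0,0,0,-0.03],[0.035,-0.03,0,0,0,-0.057],[0.035,-0.03,0,0,0,-0.057],[0.035,-0.03,0,0,0,-0.057],[0.035,-0.03,0,0,0,-0.057],[0.035,-0.03,0,0,0,-0.057]]]'
python3 - <<'E'
from h import *; from rig import r
im=look(r,"copper",9); cv2.imwrite("pics/w7.png",im[:,:,::-1]); print(r.sense()["eef_pos"])
E
```

```text
clock: 16.47
eef_pos: [458.3, 70.6, 89.0]
tcp_rot: [3.141, -0.0, 1.655]
contact_force: [-0.0, 0.1, 0.4]
opening: 0.998
grasp_force: 0.0
[226.  23.] [ 201    0   54   49 1260] [428.5 191.4   9. ] [array([430. , 190.4]), array([39.3, 32.3]), np.float64(4.8)]
[260. 183.] [237 162  41  45 704] [464.7  70.4   9. ] [array([463.2,  69.9]), array([32.6, 39.7]), np.float64(34.1)]
[458.13458782  70.58565684  88.90468996]
```

```bash
python3 -m inch '[[[-0.005,0.025,0.1,0,0,0],[-0.005,0.025,0.22,0,0,0],[-0.005,0.025,0.34,0,0,0],[-0.005,0.025,0.46,0,0,0],[-0.005,0.025,0.55,0,0,0],[-0.005,0.025,0.61,0,0,0],[-0.005,0.025,0.635,0,0,0],[-0.005,0.025,0.635,0,0,0]]]';  python3 -m inch '[[[0,0,0,0,0,0],[0,0,0,0,0,0],[0,0,0,0,0,0],[0,0,0,0,0,0],[0,0,0,0,0,0],[0,0,0,0,0,0],[0,0,0,0,0,0],[0,0,0,0,0,0]]]' -1 40; python3 -m inch '[[[0,0,-0.03,0,0,0],[0,0,-0.1,0,0,0],[0,0,-0.2,0,0,0],[0,0,-0.32,0,0,0],[0,0,-0.42,0,0,0],[0,0,-0.5,0,0,0],[0,0,-0.5,0,0,0]]]';  python3 -c "
from h import *; from rig import r
go(r,614,164,-33,1.655)"
```

```text
clock: 17.18
eef_pos: [462.3, 70.0, -39.1]
tcp_rot: [-3.139, 0.0, 1.656]
contact_force: [-0.5, -0.6, 0.4]
opening: 1.001
grasp_force: 0.0
clock: 17.85
eef_pos: [463.5, 70.5, -37.1]
tcp_rot: [3.14, -0.0, 1.657]
contact_force: [-1.1, 0.2, 8.9]
opening: 0.449
grasp_force: 39.2
clock: 18.43
eef_pos: [465.2, 70.7, 65.3]
tcp_rot: [3.136, -0.0, 1.657]
contact_force: [1.5, -0.2, -1.3]
opening: 0.454
grasp_force: 40.4
row [0.4   0.779 0.496] [ 0.002 -0.     0.001]
```

```bash
python3 -m inch '[[[0.05,0.1,0,0,0,0],[0.12,0.24,0,0,0,0],[0.2,0.4,0,0,0,0],[0.28,0.54,0,0,0,0],[0.35,0.68,0,0,0,0],[0.39,0.77,0,0,0,0],[0.39,0.79,0,0,0,0],[0.39,0.79,0,0,0,0]]]' ; python3 -m inch '[[[0,0,0,0,0,0],[0,0,0,0,0,0],[0,0,0,0,0,0]]]'; python3 - <<'E'
from h import *; from rig import r
go(r,617,163,-34,1.655); cv2.imwrite("pics/w8.png",r.grab_frame("wrist")[:,:,::-1])
E
```

```text
clock: 19.1
eef_pos: [614.0, 162.0, 61.0]
tcp_rot: [-3.141, 0.0, 1.658]
contact_force: [-0.7, -0.2, -0.6]
opening: 0.449
grasp_force: 40.6
clock: 19.35
eef_pos: [612.5, 161.0, 61.8]
tcp_rot: [-3.141, 0.0, 1.657]
contact_force: [0.4, 0.3, -1.9]
opening: 0.454
grasp_force: 40.6
row [0.008 0.024 0.479] [-0.     0.     0.001]
```

View pics/w8.png

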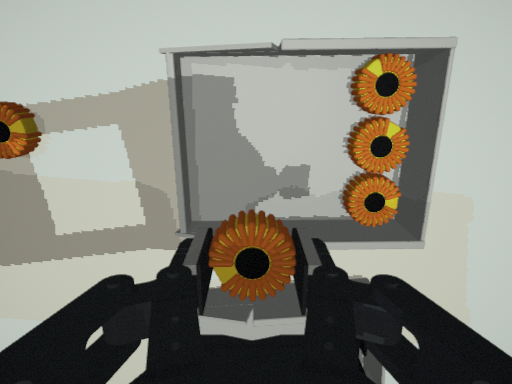

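The choke is held level. The choke bin's rim corners are at (160,50), (177,235), (456,40) and (425,247).

```bash
cat >> h.py <<'E'
def binpose(r,a,b,c_,d_):
    c=cam(r,"wrist"); P=np.vstack([onplane(c,[a,b],25),onplane(c,[c_,d_],45)])[:,:2]
    d=(P[2]+P[3]-P[0]-P[1])/2; e=(P[0]+P[2]-P[1]-P[3])/2; yaw=np.arctan2(-e[0],e[1]); print(np.linalg.norm(d).round(),np.linalg.norm(e).round(),yaw.round(3),np.arctan2(d[1],d[0]).round(3),"ctr",P.mean(0).round())
    ex=np.array([np.cos(yaw),np.sin(yaw)]);ey=np.array([-ex[1],ex[0]])
    for s in(-30,0,30):print(s,(P.mean(0)-22*ex+s*ey).round())
E
python3 -c "
from h import *; from rig import r
binpose(r,(160,50),(177,235),(456,40),(425,247))"
```

```text
175.0 130.0 0.104 0.095 ctr [640. 199.]
-30 [621. 167.]
0 [618. 197.]
30 [615. 227.]
```

```bash
python3 -m inch '[[[0.022,0.04,0.1,0,0,0],[0.022,0.04,0.22,0,0,0],[0.022,0.04,0.34,0,0,0],[0.022,0.04,0.42,0,0,0],[0.022,0.04,0.455,0,0,0],[0.022,0.04,0.47,0,0,0],[0.022,0.04,0.479,0,0,0],[0.022,0.04,0.479,0,0,0]]]'; python3 -m inch '[[[0,0,0,0,0,0],[0,0,0.003,0,0,0],[0,0,0.003,0,0,0]]]'; python3 -m inch '[[[0,0,0,0,0,0],[0,0,0,0,0,0],[0,0,-0.01,0,0,0],[0,0,-0.05,0,0,0],[0,0,-0.2,0,0,0],[0,0,-0.4,0,0,0],[0,0,-0.6,0,0,0],[0,0,-0.6,0,0,0]]]' 0.4; python3 -c "
from h import *; from rig import r
go(r,430,191,90,1.657)"
```

```text
clock: 20.07
eef_pos: [621.8, 166.9, -33.2]
tcp_rot: [3.141, -0.0, 1.657]
contact_force: [0.5, 0.3, -1.1]
opening: 0.45
grasp_force: 40.6
clock: 20.32
eef_pos: [621.8, 167.0, -33.7]
tcp_rot: [3.14, -0.0, 1.657]
contact_force: [0.3, -0.3, -1.1]
opening: 0.45
grasp_force: 40.6
clock: 20.98
eef_pos: [626.3, 168.2, 94.2]
tcp_rot: [3.13, -0.002, 1.657]
contact_force: [2.1, -0.1, 0.7]
opening: 0.7
grasp_force: 0.0
row [ 0.198 -0.968  0.01 ] [ 0.004 -0.001  0.   ]
```

```bash
python3 -m inch '[[[0.03,-0.15,0,0,0,0],[0.06,-0.3,0,0,0,0],[0.1,-0.48,0,0,0,0],[0.13,-0.65,0,0,0,0],[0.16,-0.8,0,0,0,0],[0.18,-0.9,0,0,0,0],[0.2,-0.95,0,0,0,0],[0.2,-0.95,0,0,0,0]]]' 1 >/dev/null;  python3 -m inch '[[[0,0,0,0,0,0],[0,0,0,0,0,0],[0,0,0,0,0,0]]]'
python3 - <<'E'
from h import *; from rig import r
im=look(r,"copper",9); cv2.imwrite("pics/w9.png",im[:,:,::-1]); print(r.sense()["eef_pos"])
E
```

```text
clock: 21.9
eef_pos: [430.1, 190.4, 85.7]
tcp_rot: [3.14, -0.0, 1.657]
contact_force: [-0.1, 0.4, 0.0]
opening: 1.002
grasp_force: 0.0
[252. 181.] [229 160  48  44 807] [429.7 191.8   9. ] [array([431.2, 192.4]), array([35.4, 39.8]), np.float64(78.3)]
[477. 230.] [452 210  47  43 951] [632. 164.   9.] [array([631.3, 162.9]), array([38.8, 40.6]), np.float64(28.8)]
[429.79888839 190.30962968  85.53142068]
```

```bash
python3 -m inch '[[[0.008,0.005,0.1,0,0,0],[0.008,0.005,0.22,0,0,0],[0.008,0.005,0.34,0,0,0],[0.008,0.005,0.46,0,0,0],[0.008,0.005,0.55,0,0,0],[0.008,0.005,0.6,0,0,0],[0.008,0.005,0.62,0,0,0],[0.008,0.005,0.62,0,0,0]]]';  python3 -m inch '[[[0,0,0,0,0,0],[0,0,0,0,0,0],[0,0,0,0,0,0],[0,0,0,0,0,0],[0,0,0,0,0,0],[0,0,0,0,0,0],[0,0,0,0,0,0],[0,0,0,0,0,0]]]' -1 40; python3 -m inch '[[[0,0,-0.03,0,0,0],[0,0,-0.1,0,0,0],[0,0,-0.2,0,0,0],[0,0,-0.32,0,0,0],[0,0,-0.42,0,0,0],[0,0,-0.5,0,0,0],[0,0,-0.5,0,0,0],[0,0,-0.5,0,0,0]]]';  python3 - <<'E'
from h import *; from rig import r
go(r,615,227,-34,1.657)
c=cam(r,"top"); im=r.grab_frame("top"); cv2.imwrite("pics/t9.png",im[:,:,::-1]); M=masks(im)
for k,z in(("blue",25),("copper",12)):
    for p,s,m in blobs(M[k],15,400):
        if p[1]<160 and 190<p[0]<400: print(k,p.round(1),s[2:],onplane(c,p,z).round()[0][:2])
E
```

```text
clock: 22.62
eef_pos: [429.3, 191.7, -39.2]
tcp_rot: [-3.14, 0.0, 1.657]
contact_force: [0.1, 0.4, -0.8]
opening: 1.001
grasp_force: 0.0
clock: 23.28
eef_pos: [430.0, 192.2, -37.5]
tcp_rot: [3.14, -0.001, 1.657]
contact_force: [-0.9, -0.7, 8.9]
opening: 0.454
grasp_force: 39.1
clock: 23.95
eef_pos: [430.0, 192.3, 62.5]
tcp_rot: [3.139, -0.001, 1.657]
contact_force: [-0.1, 0.5, -0.4]
opening: 0.449
grasp_force: 40.4
row [0.093 0.935 0.485] [ 0.001 -0.     0.   ]
blue [323.7 105.2] [ 9 12 47] [ 721. -150.]
blue [335.8 106.9] [ 8 12 37] [ 715. -190.]
blue [347.4 107.5] [ 9 12 47] [ 713. -229.]
blue [324.2 131.2] [ 9  9 38] [ 631. -149.]
blue [342.  132.1] [ 9 11 42] [ 628. -208.]
copper [223.9 111.3] [ 24  12 127] [703. 183.]
copper [205.2 112.8] [11 11 60] [698. 245.]
copper [229.4 132.7] [11 10 45] [629. 164.]
```

```bash
python3 -m inch '[[[0.015,0.1,0,0,0,0],[0.03,0.25,0,0,0,0],[0.045,0.42,0,0,0,0],[0.06,0.6,0,0,0,0],[0.07,0.75,0,0,0,0],[0.08,0.87,0,0,0,0],[0.093,0.935,0,0,0,0],[0.093,0.935,0,0,0,0]]]'; python3 -m inch '[[[0,0,0,0,0,0],[0,0,0,0,0,0],[0,0,0.1,0,0,0],[0,0,0.22,0,0,0],[0,0,0.34,0,0,0],[0,0,0.42,0,0,0],[0,0,0.455,0,0,0],[0,0,0.47,0,0,0]]]'; python3 -m inch '[[[0,0,0.014,0,0,0],[0,0,0.016,0,0,0],[0,0,0.016,0,0,0],[0,0,0.016,0,0,0]]]'; python3 -m inch '[[[0,0,0,0,0,0],[0,0,0,0,0,0],[0,0,-0.01,0,0,0],[0,0,-0.05,0,0,0],[0,0,-0.2,0,0,0],[0,0,-0.4,0,0,0],[0,0,-0.6,0,0,0],[0,0,-0.6,0,0,0]]]' 0.4; python3 -c "
from h import *; from rig import r
go(r,343,287,90,1.8);go(r,343,287,90,1.657)"
```

```text
clock: 24.67
eef_pos: [616.1, 226.9, 59.7]
tcp_rot: [-3.142, 0.0, 1.657]
contact_force: [-0.2, 0.4, -0.7]
opening: 0.45
grasp_force: 40.5
clock: 25.33
eef_pos: [612.1, 226.1, -33.9]
tcp_rot: [-3.139, 0.001, 1.658]
contact_force: [0.3, 0.2, -1.1]
opening: 0.452
grasp_force: 40.5
clock: 25.67
eef_pos: [614.5, 226.9, -34.4]
tcp_rot: [3.14, -0.0, 1.657]
contact_force: [-1.8, -1.5, 5.0]
opening: 0.451
grasp_force: 41.0
clock: 26.33
eef_pos: [619.0, 228.4, 93.1]
tcp_rot: [3.13, -0.003, 1.657]
contact_force: [1.2, 0.1, 0.4]
opening: 0.703
grasp_force: 0.0
row [ 4.11e-01 -1.35e+00  1.00e-03] [ 0.004 -0.001 -0.045]
row [ 4.11e-01 -1.35e+00  1.00e-03] [ 0.004 -0.001  0.   ]
```

```bash
python3 -m inch '[[[0.04,-0.15,0,0,0,0],[0.08,-0.3,0,0,0,0],[0.13,-0.45,0,0,0,0],[0.18,-0.6,0,0,0,0],[0.22,-0.75,0,0,0,0],[0.27,-0.9,0,0,0,0],[0.3,-1,0,0,0,0],[0.3,-1,0,0,0,0]]]' 1 >/dev/null;  python3 -m inch '[[[0.05,-0.15,0,0,0,-0.03],[0.1,-0.28,0,0,0,-0.054],[0.11,-0.33,0,0,0,-0.054],[0.11,-0.33,0,0,0,-0.054],[0.11,-0.33,0,0,0,-0.054],[0.11,-0.33,0,0,0,-0.054]]]'
python3 - <<'E'
from h import *; from rig import r
im=look(r,"dark",25); cv2.imwrite("pics/w10.png",im[:,:,::-1]); print(r.sense()["eef_pos"])
E
```

```text
clock: 27.5
eef_pos: [343.5, 285.7, 84.7]
tcp_rot: [3.14, -0.0, 1.826]
contact_force: [0.3, -0.5, 0.1]
opening: 0.997
grasp_force: 0.0
[117.  96.] [  82    0   73  201 4212] [231.  329.3  25. ] [array([233.4, 321.9]), array([ 17.9, 144.1]), np.float64(25.3)]
[253. 179.] [ 228  155   51   55 2457] [342.6 293.7  25. ] [array([343.3, 291.1]), array([39.3, 44.3]), np.float64(15.3)]
[109. 166.] [100 157  20  19 281] [232.1 275.6  25. ] [array([232.2, 275.5]), array([14.5, 14.2]), np.float64(72.5)]
[ 22. 163.] [  1 158  36  14 201] [166.2 261.2  25. ] [array([163.8, 260.9]), array([ 9.6, 25.9]), np.float64(86.8)]
[ 60. 177.] [ 50 168  20  19 286] [195.4 257.7  25. ] [array([195.4, 257.7]), array([14.7, 14.5]), np.float64(53.3)]
[ 10. 185.] [  0 176  21  19 294] [158.3 240.8  25. ] [array([158.4, 240.8]), array([15.2, 15.2]), np.float64(69.3)]
[ 57. 208.] [   0  190  129   35 1458] [195.8 231.1  25. ] [array([197.3, 236.5]), array([109.4,  19.1]), np.float64(25.2)]
[343.46641929 285.60224714  84.5868863 ]
```

```bash
python3 -m inch '[[[0.013,0,0.1,0,0,0],[0.013,0,0.22,0,0,0],[0.013,0,0.34,0,0,0],[0.013,0,0.46,0,0,0],[0.013,0,0.54,0,0,0],[0.013,0,0.59,0,0,0],[0.013,0,0.603,0,0,0],[0.013,0,0.603,0,0,0]]]';  python3 -m inch '[[[0,0,0,0,0,0],[0,0,0,0,0,0],[0,0,0,0,0,0],[0,0,0,0,0,0],[0,0,0,0,0,0],[0,0,0,0,0,0],[0,0,0,0,0,0],[0,0,0,0,0,0]]]' -1 40; python3 -m inch '[[[0,0,-0.03,0,0,0],[0,0,-0.1,0,0,0],[0,0,-0.2,0,0,0],[0,0,-0.32,0,0,0],[0,0,-0.42,0,0,0],[0,0,-0.5,0,0,0],[0,0,-0.5,0,0,0],[0,0,-0.5,0,0,0]]]';  python3 - <<'E'
from h import *; from rig import r
go(r,619,5,-32,1.737)
E
```

```text
clock: 28.22
eef_pos: [341.6, 287.6, -36.8]
tcp_rot: [-3.141, 0.0, 1.826]
contact_force: [-0.6, -0.4, -0.2]
opening: 0.999
grasp_force: 0.0
clock: 28.88
eef_pos: [341.9, 288.4, -35.4]
tcp_rot: [3.14, -0.001, 1.827]
contact_force: [0.2, -0.6, 8.4]
opening: 0.464
grasp_force: 40.3
clock: 29.55
eef_pos: [341.8, 288.3, 64.7]
tcp_rot: [3.139, -0.001, 1.827]
contact_force: [-0.8, 0.3, -1.3]
opening: 0.463
grasp_force: 40.7
row [-1.722  0.98   0.484] [ 0.001 -0.     0.029]
```

```bash
python3 -m inch '[[[-0.08,0.05,0,0,0,0],[-0.22,0.13,0,0,0,0],[-0.38,0.22,0,0,0,0],[-0.54,0.31,0,0,0,0],[-0.68,0.39,0,0,0,0],[-0.8,0.46,0,0,0,0],[-0.86,0.49,0,0,0,0],[-0.86,0.49,0,0,0,0]]]' >/dev/null; python3 -m inch '[[[-0.12,0.07,0,0,0,0.01],[-0.28,0.16,0,0,0,0.02],[-0.44,0.25,0,0,0,0.029],[-0.6,0.34,0,0,0,0.029],[-0.73,0.42,0,0,0,0.029],[-0.83,0.47,0,0,0,0.029],[-0.86,0.49,0,0,0,0.029],[-0.86,0.49,0,0,0,0.029]]]' >/dev/null; python3 -m inch '[[[0,0,0,0,0,0],[0,0,0,0,0,0],[0,0,0,0,0,0]]]'
python3 - <<'E'
from h import *; from rig import r
go(r,619,5,-32,1.737); cv2.imwrite("pics/w11.png",r.grab_frame("wrist")[:,:,::-1])
E
```

```text
clock: 31.13
eef_pos: [616.8, 6.1, 63.5]
tcp_rot: [-3.14, -0.0, 1.737]
contact_force: [-0.4, 1.4, 0.0]
opening: 0.462
grasp_force: 40.7
row [-0.008  0.011  0.477] [-0. -0.  0.]
```

View pics/w11.png

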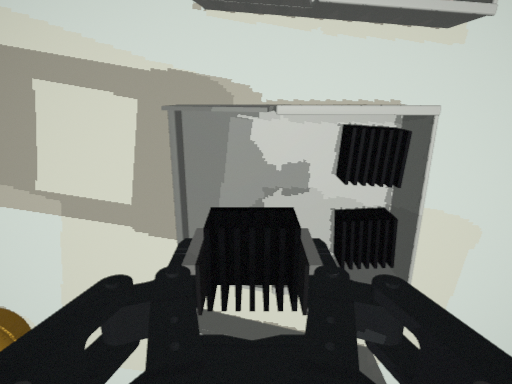

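The heat sink is held level and square to its bin, with front corner (163,107) and rear corner (440,108). The stock is clear to the right.

```bash
python3 -m inch '[[[-0.008,0.025,0.1,0,0,0],[-0.008,0.025,0.22,0,0,0],[-0.008,0.025,0.34,0,0,0],[-0.008,0.025,0.42,0,0,0],[-0.008,0.025,0.455,0,0,0],[-0.008,0.025,0.47,0,0,0],[-0.008,0.025,0.477,0,0,0],[-0.008,0.025,0.477,0,0,0]]]'; python3 -m inch '[[[0,0,0,0,0,0],[0,0,0.003,0,0,0],[0,0,0.003,0,0,0]]]'; python3 -m inch '[[[0,0,0,0,0,0],[0,0,0,0,0,0],[0,0,-0.01,0,0,0],[0,0,-0.05,0,0,0],[0,0,-0.2,0,0,0],[0,0,-0.4,0,0,0],[0,0,-0.6,0,0,0],[0,0,-0.6,0,0,0]]]' 0.4;python3 -m inch '[[[0,-0.15,-0.1,0,0,0],[0,-0.3,-0.2,0,0,0],[0,-0.5,-0.3,0,0,0],[0,-0.7,-0.4,0,0,0],[0,-0.85,-0.4,0,0,0],[0,-0.95,-0.4,0,0,0],[0,-1,-0.4,0,0,0],[0,-1,-0.4,0,0,0]]]'
python3 -m inch '[[[0,0,0,0,0,0],[0,0,0,0,0,0],[0,0,0,0,0,0]]]' >/dev/null
python3 - <<'E'
from h import *; from rig import r
print(r.sense()["eef_pos"])
a=r.grab_frame("top")[85:240,170:390]; b=r.grab_frame("scene")[160:384,230:430]
a=cv2.resize(a,(570,400),interpolation=2); b=cv2.resize(b,(230*2-232,400)) if 0 else cv2.resize(b,(228,400))
cv2.imwrite("pics/fin.png",np.hstack([a,b])[:,:,::-1])
E
```

```text
clock: 31.85
eef_pos: [623.8, 4.2, -31.0]
tcp_rot: [3.141, 0.0, 1.736]
contact_force: [0.2, 0.4, -0.2]
opening: 0.461
grasp_force: 40.7
clock: 32.1
eef_pos: [623.8, 4.0, -31.5]
tcp_rot: [3.14, 0.0, 1.736]
contact_force: [-0.2, 0.4, -0.9]
opening: 0.458
grasp_force: 40.7
clock: 32.77
eef_pos: [628.4, 4.0, 96.2]
tcp_rot: [3.13, 0.002, 1.736]
contact_force: [1.8, 0.2, 0.8]
opening: 0.703
grasp_force: 0.0
clock: 33.43
eef_pos: [424.6, -29.1, 168.2]
tcp_rot: [3.141, 0.0, 1.735]
contact_force: [0.3, -0.8, -0.2]
opening: 0.698
grasp_force: 0.0
[427.38326239 -28.75236043 167.63775159]
```

View pics/fin.png

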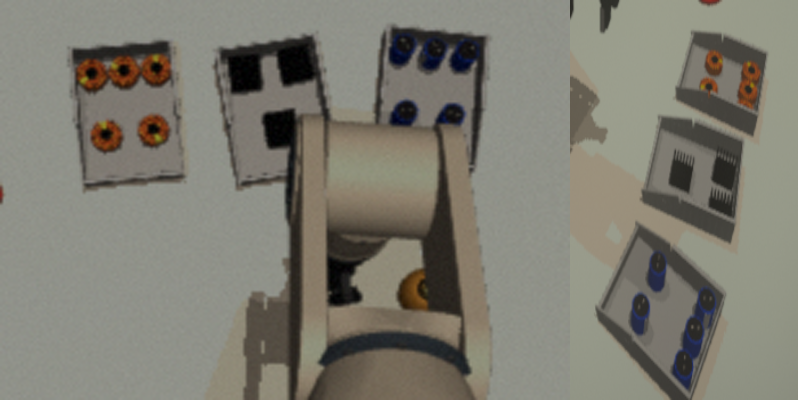

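In the final top and scene views, two chokes, one heat sink and two caps stand upright on the empty bin floors. The bins have not moved and the arm is clear.

```bash
python3 -c "
from rig import r
print(r.sign_off())"
```

```text
the job is handed in; nothing more can be done
None
```

I put all five parts upright on the empty floors of their matching bins and handed the job in at about 34 s; the final pictures showed the bins unmoved, but no verdict came back.

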